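# Seal the large dry box for gilt fittings

### The arm

A 6-joint arm with a two-finger parallel gripper is mounted at the origin on the work surface. World frame = base frame: x ahead of the robot, y to its left, z up, the work surface at z = 0. Lengths are in m, angles in rad, forces in N, time in s.
With the tool pointing down it reaches from about 0.3 to 0.75 m from the base axis. Payload 8.5 kg.
Tool frame: the origin (TCP) lies on the mounting face of the last link; the fingertips stand 166 mm ahead of it and the grasp point (between the pads) lies 147 mm ahead of it; z points along the fingers, y is the line along which they close (so a half turn about z gives the same grasp; the last joint's range is limited). The gripper opens to 88 mm and grips with 3 to 60 N. Pads are 18 mm wide; open, the fingers measure 123 mm over their backs; the gripper's body (75 mm by 187 mm) begins 45 mm behind the grasp point.
Start: joints at [-1.48, 0.381, 1.297, -0, 1.464, -0.215], TCP at [0.166, -0.524, 0.405] pointing down, gripper open.
Joint ranges: [-3.11, 3.11], [-0.89, 2.33], [0.22, 2.48], [-1.42, 4.56], [0.17, 2.85], [-2.88, 2.88]. Speed limits (rad/s): [2.39, 2.39, 3.14, 3.14, 3.14, 3.14].

### API

Orientations are given as a rotation vector (axis times angle).
In Python, from plant import get_obs, read_camera, camera_params, hand_in, find_in gives the robot as it stands. The module is installed in compiled form; this text tells all that it offers.
- The arm moves only by the tool play_rows, never from a script. Its argument "series" is a list of rows, each a list of 7 numbers: the shift along the world's x, y, z each as a share of 0.4 m, from -1 to 1, then the turn, a rotation vector about the world's x, y, z each as a share of 1.5 rad, from -1 to 1, then the opening, from 0 (shut) to 1 (fully open). In form: [[x, y, z, rx, ry, rz, claw], ...]. A call has 1 to 20 rows; each row is the pose to reach, as a shift and turn from the pose commanded when the call began; what a row does not reach only later rows make up. A row lasts 1/8 s, in which the tool goes at most 62.5 mm and 10.7 degrees, less where a joint would pass 70% of its speed; a pose out of reach is approached as far as the arm can. A call with a number of a shift or a turn outside -1 to 1 is refused whole. A call with a gripper value outside its range is refused whole. The fingers move at their own pace and stop on an object; the grip force is fixed at half the most. Time passes only in rows, so rows that repeat a pose let the fingers close. It gives the time, the measured TCP pose, the force, the opening and the grip force at its end, in the units of the state.
- get_obs(): the state, without advancing time (a new reading comes with each control period).
- read_camera(name): name is "side" or "top"; returns the picture (420x560x3 uint8, red, green, blue); there is no depth.
- camera_params(name): a dict with "fovy" (degrees; the focal length in pixels is half the picture's height over the tangent of half this angle, whatever the lens; pixels are square), "cx", "cy" (the principal point, pixels), "R" (3x3) and "t" (3): a world point X has camera coordinates R X + t. Camera axes: x right, y down, z forward; pixel columns grow to the right and rows downward; lengths in m; the calibration is good to about 2 mm. A picture is of the moment at which its call begins. camera_params takes no time and is no camera call.
- hand_in(): hands the job in; it is judged then, once.
Trained networks look in the newest picture that a camera, given by its name, has taken for a name from the list of things; names that differ only in an ending like _2 or _b are one class to them, and where a whole thing is asked for, a point or a joint stands for the part that bears it (a point fixed in the world has none). Each returns a list of dicts, best first, with "conf" (0 to 1); they miss things now and then, are a little off and sometimes report something else, mostly with a low value. They report only what shows in the picture. A call takes as long as a camera call. They do not tell look-alikes from the thing itself.
- find_in(query, camera): "extent" ([left, top, width, height] in pixels, round what is visible of it).
The state is a dict: "t": time; "joint_positions": joint angles; "qd": joint speeds; "joint_torque": joint torques, N m; "eef_pos": TCP position; "ee_rot": TCP orientation; "wrist_force": force on the tool from outside, world axes, zero at the start; "wrist_torque": the same for the moment, N m; "grip_width": finger opening in m; "gripper_force": force on a finger pad.
Only numpy, scipy, OpenCV 4.12 (cv2) and the standard library are available. Lean on these libraries where they do the work, as an engineer would, in place of code of your own. Each camera call takes 0.05 s, during which the arm holds its last target. There are 200 camera calls.

### The job

Seal the large dry box of gilt fittings: its lid sits proud on its rubber seal, so press it down one corner at a time, at the bosses, starting with any one corner, until it lies flat and fully home on the box all round. Leave the lid of the smaller box lying as it is; that one is airing.

Things in the scene. Friction and masses are not known exactly. Their poses are not given: they have to be found in the camera images.
- corner_a (a point): Centre of the top face of the near-left boss of the large white lid, at (-55, +80) mm from the lid's centre on the lid's axes (x, y along its edges, z up out of its top). The lid is rigid, loose, 150 x 200 x 8 mm, 0.35 kg, with a round boss 30 mm wide, 4 mm high near each corner and a low middle bar 14 x 60 mm, 10 mm high. Near, left: as seen from the robot.
- corner_b (a point): Centre of the top face of the near-right boss of the large white lid, at (-55, -80) mm from the lid's centre on the lid's axes (x, y along its edges, z up out of its top). The box under it is grey, same outline, 80 mm high, fixed. A black rubber seal, 10 mm, shows between box and lid: boss tops start 102 mm above the bench and are at 92 mm when the lid is home on the rim.
- corner_c (a point): Centre of the top face of the far-right boss of the large white lid, at (+55, -80) mm from the lid's centre on the lid's axes (x, y along its edges, z up out of its top). Each corner of the seal goes in 10 mm under about 8 N straight down on its boss (press with 15 to 20 N until it stops) and stays in.
- corner_d (a point): Centre of the top face of the far-left boss of the large white lid, at (+55, +80) mm from the lid's centre on the lid's axes (x, y along its edges, z up out of its top). The lid rocks: as one corner goes down the opposite one may rise 10 mm, and a pressed corner may lift again, until all four seal corners are in; then it lies flat.
- small_lid (a point): Centre of the top face of the smaller white lid (100 x 120 mm, 8 mm thick, four bosses, 0.18 kg), lying loose and askew on the smaller grey box (100 x 120 x 55 mm high), so this point is 63 mm above the bench; a middle bar and bosses rise above it by at most 10 mm. Left open to air; not to be moved.
Not all that is in view belongs to the job. Leave any green look-alike of the part that bears corner_a alone.

How it is judged:
On the way:
1. one corner of the large lid is pressed home while the other three still stand proud (((height (world z) of corner_a below 0.0952 m and height (world z) of each of corner_b, corner_c, corner_d above 0.098 m) or (height (world z) of corner_b below 0.0952 m and height (world z) of each of corner_a, corner_c, corner_d above 0.098 m) or (height (world z) of corner_c below 0.0952 m and height (world z) of each of corner_a, corner_b, corner_d above 0.098 m) or (height (world z) of corner_d below 0.0952 m and height (world z) of each of corner_a, corner_b, corner_c above 0.098 m))), for 0.05 s.
At the end, for the whole second after the job is handed in: All four bosses of the large lid are less than 95.2 mm above the bench (lid home on the rim to within about 3 mm all round), and stay there (height (world z) of each of corner_a, corner_b, corner_c, corner_d below 0.0952 m); the robot touches nothing.
It fails at once if the smaller box's lid is moved by more than 20 mm (distance of small_lid from where it was at the start of the episode above 0.02 m).
It also fails if it takes over 45 s, if anything falls off the work surface, if the arm or the gripper's body presses on something with over 40 N, if the wrist force passes 120 N, or if a joint passes its speed limit or range.

## Working session

There is one attempt and no reset: what is moved stays moved. The work goes in short steps, Python scripts to look and compute and a tool call to move; the robot and the scene stay as the last step left them, time stands still between calls to the robot, and variables do not carry over. Pictures are saved under pics/ and viewed, at most 10 in all, crops included, and the job is handed in when it is done.

Besides the shell and the picture viewer there is one more tool, called after "Emit:" by a JSON object that holds its "api" and its "payload", one argument or row to a line. play_rows: Moves the arm, as the interface text tells. Shift numbers are shares of 0.4 m and turn numbers shares of 1.5 rad, none past 1 either way. Its arguments: {"type":"object","properties":{"series":{"type":"array","items":{"type":"array","items":{"type":"number","minimum":-1,"maximum":1}}}},"required":["series"]}

```bash
mkdir -p pics
python3 - <<'E'
from plant import *
import cv2
for c in("top","side"):
    im=read_camera(c); cv2.imwrite(f"pics/{c}0.png",im[...,::-1])
    p=camera_params(c); print(c,p)
    for q in("corner_a","small_lid"):
        print(q,[(round(d['conf'],2),[round(v) for v in d['extent']]) for d in find_in(q,c)][:6])
o=get_obs();print(o['t'],o['eef_pos'],o['ee_rot'],o['grip_width'])
E
```

```text
top {'fovy': 48.724592902652006, 'cx': 290.0944939425253, 'cy': 205.73196061908843, 'R': array([[-0.01406005, -0.99989245, -0.00417127],
       [-0.99817247,  0.01428081, -0.05871774],
       [ 0.05877099,  0.00333807, -0.99826591]]), 't': array([0.03434757, 0.47357582, 1.06353597])}
corner_a [(0.82, [109, 238, 82, 98]), (0.67, [162, 148, 94, 72])]
small_lid [(0.63, [364, 141, 57, 54])]
side {'fovy': 57.97983850399551, 'cx': 280.8169094343915, 'cy': 210.09514290370888, 'R': array([[-0.78059649, -0.62489995,  0.0130067 ],
       [-0.37791648,  0.45529669, -0.80615387],
       [ 0.4978436 , -0.63419633, -0.59156299]]), 't': array([0.38532599, 0.25299816, 0.77154109])}
corner_a [(0.86, [185, 318, 125, 100]), (0.76, [160, 210, 109, 75])]
small_lid [(0.95, [284, 166, 49, 27])]
0.3 [ 0.16559071 -0.52446867  0.40453133] [-3.10441681e+00 -4.78466059e-01 -3.44460096e-05] 0.08796096677472678
```

View pics/top0.png

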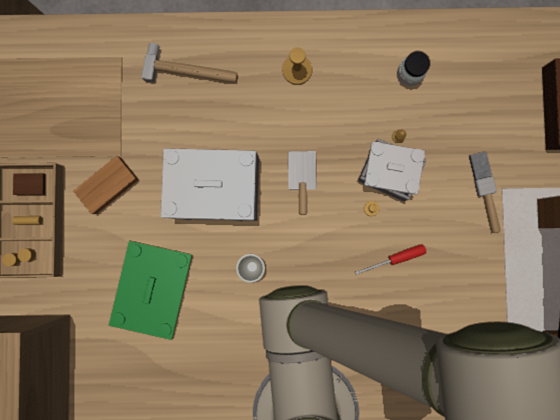

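View pics/side0.png

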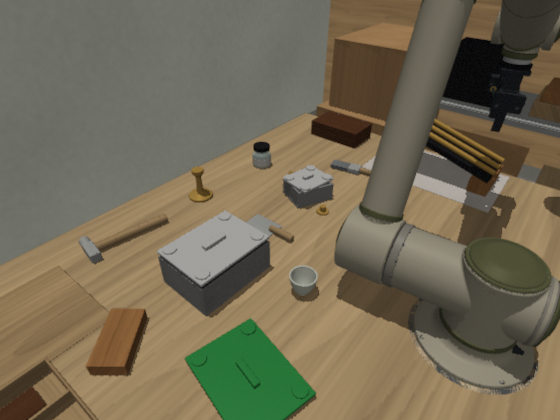

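Top view: the large white lid on its grey box is at about (210,184). The green look-alike lies at (150,290) and the small lid, the one that is airing, at (396,167). I choose the white lid at (210,184) and check it in one close crop.

```bash
cat > h.py <<'E'
from plant import *
import cv2, numpy as np
def ray(c,px):
    p=camera_params(c); f=210/np.tan(np.radians(p['fovy'])/2)
    d=p['R'].T@np.array([(px[0]-p['cx'])/f,(px[1]-p['cy'])/f,1]); return -p['R'].T@p['t'],d
def at_z(c,px,z):
    o,d=ray(c,px); return o+d*(z-o[2])/d[2]
def proj(c,X):
    p=camera_params(c); f=210/np.tan(np.radians(p['fovy'])/2)
    v=p['R']@np.asarray(X)+p['t']; return v[:2]/v[2]*f+[p['cx'],p['cy']]
E
python3 - <<'E'
from h import *
im=cv2.imread("pics/top0.png")
m=(im.min(2)>150).astype(np.uint8); m[:,:155]=0;m[:,264:]=0;m[:140]=0;m[228:]=0
cs,_=cv2.findContours(m,cv2.RETR_EXTERNAL,cv2.CHAIN_APPROX_NONE)
c=max(cs,key=cv2.contourArea)
P=np.array([at_z("top",q[0],.098)[:2] for q in c],np.float32)
r=cv2.minAreaRect(P); print(r)
(cx,cy),(w,h),a=r
a=np.radians(a if w<h else a-90); a=(a+np.pi/2)%np.pi-np.pi/2
R=np.array([[np.cos(a),-np.sin(a)],[np.sin(a),np.cos(a)]]); print("yaw",a)
pts={n:R@o+[cx,cy] for n,o in zip("abcd",[(-.055,.08),(-.055,-.08),(.055,-.08),(.055,.08)])}
out=[]
for cam,x0,y0 in(("top",150,135),("side",150,205)):
    g=cv2.resize(cv2.imread(f"pics/{cam}0.png")[y0:y0+105,x0:x0+130],None,fx=5,fy=5,interpolation=cv2.INTER_CUBIC)[:, :]
    for n,q in pts.items():
        u=proj(cam,[*q,.102]); 
        if cam=="top":print(n,q.round(4),np.hypot(*q).round(3),u.round(1))
        v=tuple(int(t) for t in (u-[x0,y0])*5+2); cv2.drawMarker(g,v,(0,0,255),0,15);cv2.putText(g,n,v,0,.7,(255,0,0),2)
    out.append(cv2.resize(g,None,fx=.6,fy=.6))
cv2.imwrite("pics/crop.png",np.hstack(out))
E
```

```text
((0.5196363925933838, 0.2032092809677124), (0.1983928233385086, 0.1479586809873581), 87.74271392822266)
yaw -0.03939707411192361
a [0.4678 0.2853] 0.548 [169.3 207.9]
b [0.4615 0.1254] 0.478 [244.2 209.8]
c [0.5714 0.1211] 0.584 [245.8 158.7]
d [0.5777 0.281 ] 0.642 [171.4 156.8]
```

View pics/crop.png

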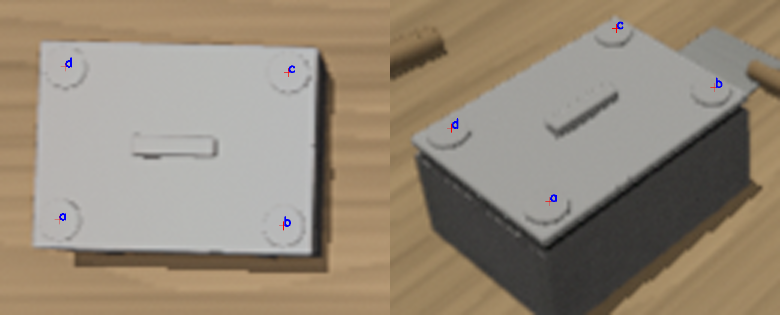

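The fitted rectangle is 198 x 148 mm, and the four projected boss points fall on the bosses in both views. Heading for corner_b with the fingers shut.

Emit:
{"api": "play_rows", "payload": {
  "series": [
    [0.3,0.4,0,0,0,0,0],
    [0.6,0.9,0,0,0,0,0],
    [0.6,0.9,0,0,0,0,0],
    [0.6,0.9,0,0,0,0,0],
    [0.6,0.9,0,0,0,0,0],
    [0.6,0.9,0,0,0,0,0],
    [0.6,0.9,0,0,0,0,0],
    [0.6,0.9,0,0,0,0,0],
    [0.6,0.9,0,0,0,0,0],
    [0.6,0.9,0,0,0,0,0],
    [0.6,0.9,0,0,0,0,0],
    [0.6,0.9,0,0,0,0,0]
  ]
}}

```text
t: 1.8
eef_pos: [0.4053, -0.1651, 0.4047]
ee_rot: [-3.105, -0.476, 0.0]
wrist_force: [-0.7, 1.0, -0.6]
grip_width: 0.0003
gripper_force: 0.0
```

Emit:
{"api": "play_rows", "payload": {
  "series": [
    [0.14,0.725,0,0,0,0,0],
    [0.14,0.725,0,0,0,0,0],
    [0.14,0.725,0,0,0,0,0],
    [0.14,0.725,0,0,0,0,0],
    [0.14,0.725,0,0,0,0,0],
    [0.14,0.725,0,0,0,0,0],
    [0.14,0.725,-0.14,0,0,0,0],
    [0.14,0.725,-0.285,0,0,0,0],
    [0.14,0.725,-0.285,0,0,0,0],
    [0.14,0.725,-0.285,0,0,0,0]
  ]
}}

```text
t: 3.05
eef_pos: [0.4623, 0.1249, 0.2927]
ee_rot: [3.105, 0.477, 0.004]
wrist_force: [-0.6, 0.3, 0.8]
grip_width: 0.0003
gripper_force: 0.0
```

Run:
```python
from h import *
import sys
o=get_obs(); e=np.array(o['eef_pos']); tip=e-[0,0,.166]; print(e,o['wrist_force'],o['joint_positions'])
ims=[]
for c in("top","side"):
    im=np.ascontiguousarray(read_camera(c)[...,::-1])
    for X,col in((tip,(0,0,255)),([.4615,.1254,.102],(255,0,0))):
        u=proj(c,X);cv2.drawMarker(im,tuple(int(round(v)) for v in u),col,1,5)
    x,y=(150,125) if c=="top" else (150,190)
    ims.append(cv2.resize(im[y:y+110,x:x+130],None,fx=3,fy=3,interpolation=cv2.INTER_CUBIC))
cv2.imwrite("pics/b1.png",np.hstack(ims))
```

```text
[0.46228388 0.12490726 0.29266771] [-0.59061278  0.25202542  0.84666363] [ 1.60063827e-02  3.80034874e-01  1.66616155e+00 -1.06063928e-04
  1.09268498e+00  1.28196595e+00]
```

View pics/b1.png

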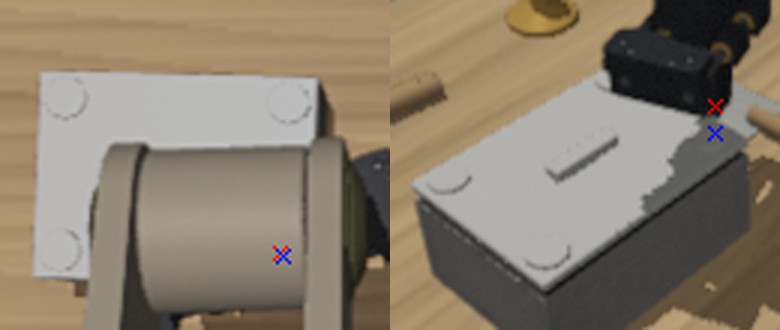

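The tool tip (red) is straight above boss b (blue) in both views. Pressing slowly.

Emit:
{"api": "play_rows", "payload": {
  "series": [
    [0,0,-0.02,0,0,0,0],
    [0,0,-0.04,0,0,0,0],
    [0,0,-0.05,0,0,0,0],
    [0,0,-0.06,0,0,0,0],
    [0,0,-0.065,0,0,0,0],
    [0,0,-0.07,0,0,0,0],
    [0,0,-0.07,0,0,0,0]
  ]
}}

```text
t: 4.03
eef_pos: [0.4613, 0.1254, 0.263]
ee_rot: [3.104, 0.479, -0.002]
wrist_force: [-4.8, -3.1, 8.2]
grip_width: 0.0004
gripper_force: 3.8
```

Emit:
{"api": "play_rows", "payload": {
  "series": [
    [0,0,-0.004,0,0,0,0],
    [0,0,-0.008,0,0,0,0],
    [0,0,-0.011,0,0,0,0],
    [0,0,-0.013,0,0,0,0],
    [0,0,-0.013,0,0,0,0]
  ]
}}

```text
t: 4.65
eef_pos: [0.461, 0.1254, 0.2601]
ee_rot: [3.103, 0.479, 0.002]
wrist_force: [-12.9, -4.6, 34.4]
grip_width: 0.0004
gripper_force: 17.9
```

Emit:
{"api": "play_rows", "payload": {
  "series": [
    [0,0,0.02,0,0,0,0],
    [0,0,0.08,0,0,0,0],
    [0,0,0.18,0,0,0,0],
    [0,0,0.18,0,0,0,0]
  ]
}}

```text
t: 5.15
eef_pos: [0.4619, 0.1256, 0.3317]
ee_rot: [3.104, 0.479, 0.008]
wrist_force: [-0.6, 0.5, -0.6]
grip_width: -0.0
gripper_force: 0.0
```

```bash
cat >> h.py <<'E'
def snap(name):
    ims=[]
    for c in("top","side"):
        im=np.ascontiguousarray(read_camera(c)[...,::-1]); cv2.imwrite(f"pics/{name}_{c}.png",im)
        x,y=(150,125) if c=="top" else (150,190)
        ims.append(cv2.resize(im[y:y+125,x:x+130],None,fx=3,fy=3,interpolation=cv2.INTER_CUBIC))
    cv2.imwrite(f"pics/{name}.png",np.hstack(ims))
E
python3 -c "
from h import *
snap('b2')"
```

```text
(no output)
```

View pics/b2.png

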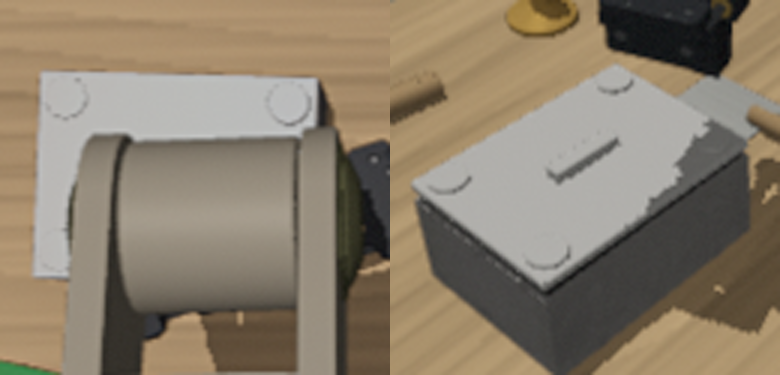

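The lid is still in place. Corner b (right) now sits lower, and the dark gap at the near edge tapers towards it. Next is the opposite corner, d.

Emit:
{"api": "play_rows", "payload": {
  "series": [
    [0.15,0.2,0,0,0,0,0],
    [0.29,0.39,0,0,0,0,0],
    [0.29,0.39,0,0,0,0,0],
    [0.29,0.39,0,0,0,0,0],
    [0.29,0.39,0,0,0,0,0],
    [0.29,0.39,-0.06,0,0,0,0],
    [0.29,0.39,-0.11,0,0,0,0],
    [0.29,0.39,-0.12,0,0,0,0],
    [0.29,0.39,-0.13,0,0,0,0],
    [0.29,0.39,-0.14,0,0,0,0],
    [0.29,0.39,-0.15,0,0,0,0],
    [0.29,0.39,-0.16,0,0,0,0],
    [0.29,0.39,-0.165,0,0,0,0],
    [0.29,0.39,-0.17,0,0,0,0],
    [0.29,0.39,-0.17,0,0,0,0]
  ]
}}

```text
t: 7.12
eef_pos: [0.5778, 0.2818, 0.263]
ee_rot: [-3.104, -0.479, -0.005]
wrist_force: [-0.9, 0.0, 8.0]
grip_width: 0.0005
gripper_force: 3.8
```

Emit:
{"api": "play_rows", "payload": {
  "series": [
    [0,0,-0.004,0,0,0,0],
    [0,0,-0.008,0,0,0,0],
    [0,0,-0.01,0,0,0,0],
    [0,0,-0.012,0,0,0,0],
    [0,0,-0.012,0,0,0,0]
  ]
}}

```text
t: 7.75
eef_pos: [0.5778, 0.2818, 0.2607]
ee_rot: [-3.104, -0.479, -0.01]
wrist_force: [-4.7, -0.2, 22.4]
grip_width: 0.0004
gripper_force: 11.2
```

Emit:
{"api": "play_rows", "payload": {
  "series": [
    [0,0,0.03,0,0,0,0],
    [0,0,0.15,0,0,0,0],
    [-0.1,0.005,0.17,0,0,0,0],
    [-0.274,0.01,0.17,0,0,0,0],
    [-0.274,0.01,0.17,0,0,0,0],
    [-0.274,0.01,0.17,0,0,0,0],
    [-0.274,0.01,0.1,0,0,0,0],
    [-0.274,0.01,0.06,0,0,0,0],
    [-0.274,0.01,0.05,0,0,0,0],
    [-0.274,0.01,0.04,0,0,0,0],
    [-0.274,0.01,0.03,0,0,0,0],
    [-0.274,0.01,0.02,0,0,0,0],
    [-0.274,0.01,0.015,0,0,0,0],
    [-0.274,0.01,0.01,0,0,0,0],
    [-0.274,0.01,0.01,0,0,0,0]
  ]
}}

```text
t: 9.62
eef_pos: [0.4681, 0.2858, 0.2616]
ee_rot: [-3.104, -0.479, -0.003]
wrist_force: [-1.5, 1.4, 5.2]
grip_width: 0.0002
gripper_force: 2.4
```

Emit:
{"api": "play_rows", "payload": {
  "series": [
    [0,0,-0.004,0,0,0,0],
    [0,0,-0.008,0,0,0,0],
    [0,0,-0.011,0,0,0,0],
    [0,0,-0.013,0,0,0,0],
    [0,0,-0.013,0,0,0,0]
  ]
}}

```text
t: 10.25
eef_pos: [0.4679, 0.2859, 0.2592]
ee_rot: [-3.104, -0.479, -0.007]
wrist_force: [-8.9, -1.8, 29.4]
grip_width: 0.0003
gripper_force: 14.7
```

Emit:
{"api": "play_rows", "payload": {
  "series": [
    [0,0,0.03,0,0,0,0],
    [0,0,0.15,0,0,0,0],
    [0.08,-0.12,0.175,0,0,0,0],
    [0.17,-0.26,0.175,0,0,0,0],
    [0.26,-0.41,0.175,0,0,0,0],
    [0.26,-0.41,0.175,0,0,0,0],
    [0.26,-0.41,0.175,0,0,0,0],
    [0.26,-0.41,0.1,0,0,0,0],
    [0.26,-0.41,0.06,0,0,0,0],
    [0.26,-0.41,0.05,0,0,0,0],
    [0.26,-0.41,0.04,0,0,0,0],
    [0.26,-0.41,0.03,0,0,0,0],
    [0.26,-0.41,0.025,0,0,0,0],
    [0.26,-0.41,0.02,0,0,0,0],
    [0.26,-0.41,0.015,0,0,0,0],
    [0.26,-0.41,0.015,0,0,0,0]
  ]
}}

```text
t: 12.25
eef_pos: [0.572, 0.1215, 0.2623]
ee_rot: [3.105, 0.478, 0.002]
wrist_force: [-1.3, 0.6, 3.7]
grip_width: 0.0006
gripper_force: 2.1
```

Emit:
{"api": "play_rows", "payload": {
  "series": [
    [0,0,-0.005,0,0,0,0],
    [0,0,-0.01,0,0,0,0],
    [0,0,-0.013,0,0,0,0],
    [0,0,-0.013,0,0,0,0]
  ]
}}

```text
t: 12.75
eef_pos: [0.572, 0.1214, 0.2586]
ee_rot: [3.104, 0.478, 0.004]
wrist_force: [-5.2, -2.2, 17.7]
grip_width: 0.0002
gripper_force: 8.5
```

Emit:
{"api": "play_rows", "payload": {
  "series": [
    [0,0,-0.016,0,0,0,0],
    [0,0,-0.016,0,0,0,0],
    [0,0,0.03,0,0,0,0],
    [0,0,0.15,0,0,0,0],
    [0,-0.1,0.3,0,0,0,0],
    [-0.2,-0.3,0.4,0,0,0,0],
    [-0.4,-0.7,0.4,0,0,0,0],
    [-0.4,-0.9,0.4,0,0,0,0],
    [-0.4,-0.9,0.4,0,0,0,0],
    [-0.4,-0.9,0.4,0,0,0,0],
    [-0.4,-0.9,0.4,0,0,0,0],
    [-0.4,-0.9,0.4,0,0,0,0]
  ]
}}

```text
t: 14.25
eef_pos: [0.4107, -0.2415, 0.4165]
ee_rot: [3.105, 0.47, 0.0]
wrist_force: [0.6, 0.5, -0.1]
grip_width: 0.0004
gripper_force: 0.0
```

```bash
python3 -c "
from h import *
snap('b3')
a=cv2.imread('pics/side0.png')[190:315,150:280];b=cv2.imread('pics/b3_side.png')[190:315,150:280]
cv2.imwrite('pics/cmp.png',cv2.resize(np.hstack([a,b]),None,fx=3,fy=3,interpolation=cv2.INTER_CUBIC))"
```

```text
(no output)
```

View pics/cmp.png

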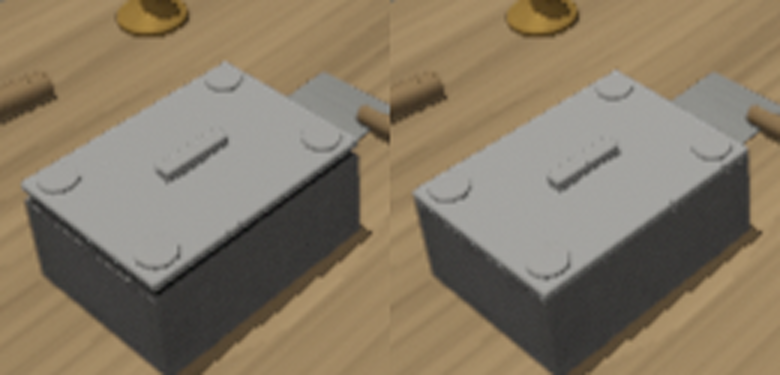

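Before is on the left and after on the right: all four corners have dropped by a similar amount, and no black seal shows on the two visible sides. The arm is clear, so I'm handing in.

```bash
python3 -c "
from plant import *
print(hand_in())"
```

```text
the job is handed in; nothing more can be done
None
```

The large lid was pressed down at all four bosses (b, d, a, c) and looks flush in the last side view, with no seal showing on the two visible sides; the small lid was never approached, and the job was handed in at about 14 s with no verdict returned.

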